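# Stack the carburettor tray on the lower tray

### The job

Lift the blue parts tray, with the carburettor in it, by its wooden handle and stack it on the green tray on the bench runner, so that all four of its steel feet drop fully into the yellow corner sockets and it sits level. Nobody has noted how far along the runner the green tray is clamped, so feel for the sockets with a light touch, never bearing on it with more than about 30 N, and keep hold of the tray until it is fully home, then let go. Keep the tray level with its load aboard, and leave everything else where it lies.

Things in the scene. Friction and masses are not known exactly. Their poses are not given: they have to be found in the camera images.
- carb_tray: blue sheet-steel parts tray, loose, 150 (x) x 200 (y) mm, 0.35 to 0.5 kg empty, alike either way round. Origin: middle of its underside, level with the foot tips; z up. Four round steel feet, 14 mm diameter, 10 mm tall, square-edged, under it at x = +-50, y = +-84 mm. Floor from z = 10 to 13 mm, rim at z = 45 mm. A steel rack of brass jets is fixed inside at y = -62 mm
- carb_tray_handle (a point): middle of the blue tray's straight wooden handle bar, 78 mm above the foot tips, axes as the tray's. The bar spans the tray along y at x = 0: 16 mm wide (x), 22 mm tall, free between y = -90 and +90 mm, clear air beneath it down to z = 60 mm of the tray, and near y = 0 down to its floor
- runner: dark steel runner plate with two aluminium rails, fixed to the bench, 230 (x) x 214 (y) mm, 12 mm high. Origin: middle of its underside on the bench; x runs along the rails. The green tray is clamped on it, square to it, at y = 0 but anywhere from 6 to 34 mm beyond its centre towards +x: this offset is not reported, and the clamp holds against 60 N
- runner_top (a point): point over the middle of the runner (not of the green tray), 72 mm above the bench, level with the flat tops of the green tray's four yellow corner socket blocks, its highest parts; axes as the runner's. Feet standing on these tops put the blue tray's origin at this height; fully home its floor rests on them and its origin is 10 mm lower
- runner_mark (a point): the same point over the middle of the runner. The green tray is 152 (x) x 198 (y) mm; its blocks, 52 (x) x 30 (y) mm each, are centred at x = +-50, y = +-84 mm from the green tray's own centre, and each has in its middle an upright socket 16.5 (x) x 18 (y) mm, 14 mm deep, with a 1 mm bevelled mouth
- carburettor: brass carburettor body with a round float bowl, 57 x 42 x 46 mm, 0.25 kg, loose in the blue tray about 50 mm to +y of its middle, balancing the rack. Origin: centre of its underside
- pulley: black plastic recoil starter pulley, 64 mm diameter, 26 mm tall, lying loose in the green tray; origin at the centre of its underside
- choke_knob: chrome choke knob, 26 mm diameter, 28 mm tall, standing loose in the green tray; origin at the centre of its underside
- screwdriver: steel screwdriver with amber handle lying on the bench, handle to its -x
- spanner: steel spanner lying on the bench, along its x
- grease_can: red can, 70 mm diameter, 100 mm tall, standing on the bench
- bolt_jar: glass jar with a steel cap, 70 mm diameter, 90 mm tall, standing on the bench
Things that resemble listed ones, but are neither listed nor needed, are in the scene too. There is more than one size of the carb_tray; the one meant has the size given above.

How it is judged:
By the outcome, as a careful person would: the job done as asked, in the order asked, and still so for the second after the job is handed in, with the robot touching nothing.
It also fails if it takes over 72 s, if anything falls off the work surface, if the arm or the gripper's body presses on something with over 40 N, if the wrist force passes 120 N, or if a joint passes its speed limit or range.

### The arm

A 7-joint arm with a two-finger parallel gripper is mounted at the origin on the work surface. World frame = base frame: x ahead of the robot, y to its left, z up, the work surface at z = 0. Lengths are in mm, angles in rad, forces in N, time in s.
With the tool pointing down it reaches from about 425 to 950 mm from the base axis. Payload 4.7 kg.
Tool frame: the origin (TCP) lies midway between the tips of the shut fingers; the grasp point (between the pads) lies manip.pinch_z behind it (manip.pinch_z is the distance from the TCP to the grasp point, in mm); z points along the fingers, x is the direction in which the jaws open and shut, and the axes are right-handed (so a half turn about z gives the same grasp; the last joint's range is limited). The gripper opens to 87 mm and grips with 3 to 60 N. Pads are 19 mm wide; open, the fingers measure 117 mm over their backs; the gripper's body (75 mm by 190 mm) begins 51 mm behind the grasp point.
Start: joints at [1.303, 0.469, -0.049, 1.532, 0.024, 1.141, -0.082], TCP at [159.709, -655.852, 222.573] pointing down, gripper open.
Joint ranges: [-2.59, 2.59], [-0.33, 1.99], [-1.39, 1.29], [0.1, 2.45], [-1.04, 4.18], [0.21, 1.99], [-2.66, 2.66]. Speed limits (rad/s): [2.57, 2.57, 3.14, 3.14, 3.14, 3.14, 3.14].

### API

Orientations are given as [roll, pitch, yaw] about the fixed x, y, z axes, in that order (R = Rz(yaw) Ry(pitch) Rx(roll)).
In Python, from rig import manip gives the robot as it stands. The module is installed in compiled form; this text tells all that it offers. Calls block until the motion is done:
- manip.move_ptp(position, orientation): joint-space move of the TCP to a pose.
- manip.movel(position, feed=150, orientation=None): straight line of the TCP; orientation=None keeps the orientation; feed is the mean speed in mm/s.
- manip.movej(angles): joint-space move.
- manip.grip(opening, strength=None): opening from 0.0 (shut) to 1.0 (fully open); strength is the grip in N (None keeps the last); returns when the fingers have stopped.
- manip.wait(seconds).
- manip.ik(position, orientation): joint angles nearest the present ones, or None.
- manip.get_state(): the state.
- manip.read_camera(name): name is "scene" or "top" or "wrist"; returns a dict with "image" (384x512x3 uint8, red, green, blue), "intrinsics" (3x3 intrinsics, pixels), "R" (3x3) and "t" (3): a world point X has camera coordinates R X + t. Camera axes: x right, y down, z forward; pixel columns grow to the right and rows downward; lengths in mm; the calibration is good to about 2 mm. A picture is of the moment at which its call begins. There is no depth.
A pose or a line that the arm cannot do raises manip.Unreachable and nothing moves.
- manip.sign_off(): hands the job in, once; it reports no verdict.
The state is a dict: "time": time; "joint_positions": joint angles; "joint_velocities": joint speeds; "effort": joint torques, N m; "ee_pos": TCP position; "eef_rot": TCP orientation; "ft_force": force on the tool from outside, world axes, zero at the start; "ft_torque": the same for the moment, N m; "finger_gap": opening from 0.0 (shut) to 1.0 (fully open).
Only numpy, scipy, OpenCV 4.12 (cv2) and the standard library are available. Lean on these libraries where they do the work, as an engineer would, in place of code of your own. Each camera call takes 0.05 s, during which the arm holds its last target.

## Working session

There is one attempt and no reset: what is moved stays moved. The work goes in short steps, each a Python script; the robot and the scene stay as the last script left them, time stands still between calls to the robot, and variables do not carry over. Pictures are saved under pics/ and viewed, and the job is handed in when it is done.

```bash
mkdir -p pics
python3 - <<'E'
from rig import manip
import cv2
s=manip.get_state();print(s['time'],s['ee_pos'],s['eef_rot'],s['ft_force'],manip.pinch_z,s['finger_gap'])
for n in("scene","top","wrist"):
    c=manip.read_camera(n);cv2.imwrite(f'pics/{n}0.png',c['image'][:,:,::-1])
    print(n,c['intrinsics'].tolist(),c['R'].round(4).tolist(),c['t'].round(1).tolist())
E
```

```text
0.0 [ 159.50756708 -655.28948267  221.4783766 ] [ 3.14148925e+00  1.92885567e-03 -1.33197306e+00] [-0.41704192  0.50919641  0.10525126] 18.700000000000003 0.9998475575122924
scene [[490.3294625741171, 0.0, 250.94883396106485], [0.0, 490.3294625741171, 186.54015797345923], [0.0, 0.0, 1.0]] [[-0.355, 0.9348, 0.0109], [0.4956, 0.1981, -0.8457], [-0.7927, -0.2948, -0.5336]] [86.2, -227.7, 1709.6]
top [[419.5369261558614, 0.0, 257.7071593439959], [0.0, 419.5369261558614, 197.08681089740787], [0.0, 0.0, 1.0]] [[0.0292, -0.9996, -0.004], [-0.9947, -0.0287, -0.0988], [0.0986, 0.0068, -0.9951]] [125.8, 570.2, 962.3]
wrist [[307.6035290115945, 0.0, 255.37914620259127], [0.0, 307.6035290115945, 191.6943397463949], [0.0, 0.0, 1.0]] [[0.237, -0.9715, -0.0019], [-0.9335, -0.2283, 0.2764], [-0.2689, -0.0637, -0.961]] [-674.0, -34.2, 391.2]
```

View pics/scene0.png

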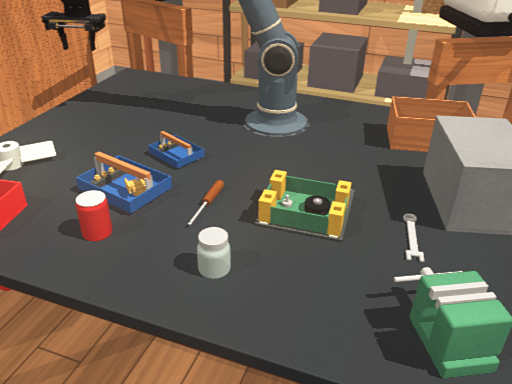

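View pics/top0.png

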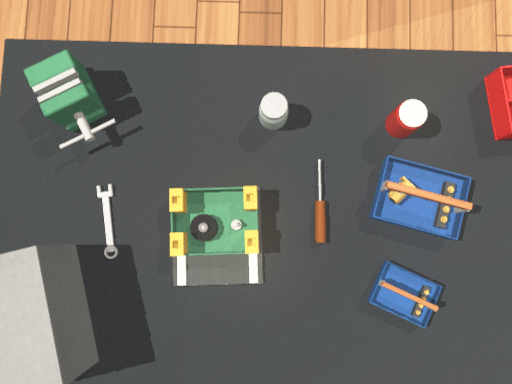

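View pics/wrist0.png

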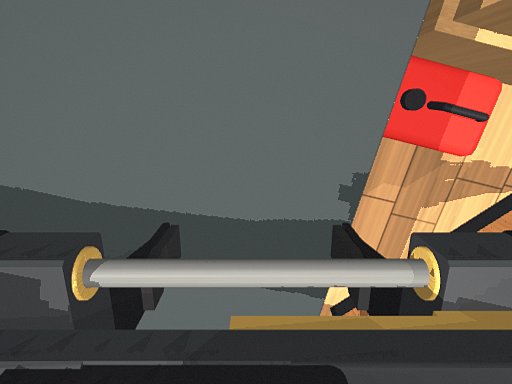

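The big blue tray is at about (423,198) in the top view and the smaller look-alike at (407,294). The green tray with its four yellow blocks is at (215,222), with runner rails showing below it towards the robot. I'll measure coarsely from top and scene next.

```bash
cat > h.py <<'E'
import numpy as np, cv2
from rig import manip
def ray(c,uv):
    d=np.linalg.inv(c['intrinsics'])@np.array([uv[0],uv[1],1.]); R=np.array(c['R'])
    return -R.T@c['t'], R.T@d
def onz(c,uv,z):
    o,d=ray(c,uv); return o+d*(z-o[2])/d[2]
def tri(obs):
    A=np.zeros((3,3));b=np.zeros(3);L=[]
    for c,uv in obs:
        o,d=ray(c,uv);d=d/np.linalg.norm(d);P=np.eye(3)-np.outer(d,d);A+=P;b+=P@o;L.append((o,P))
    X=np.linalg.solve(A,b); return X,[float(np.linalg.norm(P@(X-o))) for o,P in L]
def proj(c,X):
    p=np.array(c['intrinsics'])@(np.array(c['R'])@X+c['t']);return p[:2]/p[2]
def blobs(img,lo,hi,amin):
    m=cv2.inRange(cv2.cvtColor(img,cv2.COLOR_RGB2HSV),lo,hi)
    n,l,s,ce=cv2.connectedComponentsWithStats(m)
    return [(s[i].tolist(),ce[i].round(1).tolist(),cv2.minAreaRect(np.argwhere(l==i)[:,::-1].astype(np.float32))) for i in range(1,n) if s[i][4]>=amin]
YEL=((20,120,100),(32,255,255)); ORA=((8,110,100),(17,255,255)); BLU=((100,120,40),(125,255,255))
E
python3 - <<'E'
from h import *
for n in('top','scene'):
    c=manip.read_camera(n);im=c['image']
    for nm,k,a in(('Y',YEL,60),('O',ORA,80),('B',BLU,300)):
        for s,ce,r in blobs(im,*k,a):
            if n=='top' and ce[1]<60: continue
            print(n,nm,s,ce,[np.round(x,1).tolist() for x in r], onz(c,ce,72).round(0) if n=='top' else '')
c=manip.read_camera('top')['image'][:,:,::-1]
cv2.imwrite('pics/t_a.png',cv2.resize(c[170:300,150:280],None,fx=4.5,fy=4.5,interpolation=cv2.INTER_CUBIC))
cv2.imwrite('pics/t_b.png',cv2.resize(c[140:260,350:490],None,fx=4.5,fy=4.5,interpolation=cv2.INTER_CUBIC))
E
```

```text
top Y [243, 185, 15, 25, 315] [249.9, 197.3] [[249.9, 197.2], [24.0, 13.2], 87.3] [561. 160.  72.]
top Y [169, 188, 18, 25, 413] [177.2, 200.1] [[177.5, 200.0], [24.0, 17.0], 90.0] [550. 323.  72.]
top Y [245, 230, 14, 24, 307] [251.4, 241.7] [[251.5, 241.5], [23.0, 13.0], 90.0] [462. 153.  72.]
top Y [169, 232, 18, 25, 380] [177.6, 243.3] [[178.0, 243.7], [23.9, 17.1], 87.1] [453. 318.  72.]
top O [385, 181, 88, 29, 668] [428.4, 195.2] [[428.6, 195.6], [89.7, 8.8], 14.8] [ 577. -243.   72.]
top O [315, 200, 11, 43, 445] [319.9, 221.6] [[320.0, 221.0], [42.0, 10.0], 90.0] [511.   1.  72.]
top O [382, 282, 57, 29, 277] [411.0, 296.3] [[409.8, 295.9], [61.2, 5.8], 23.2] [ 352. -202.   72.]
top B [370, 156, 101, 84, 3926] [418.1, 198.5] [[420.8, 197.4], [91.3, 64.5], 14.9] [ 569. -219.   72.]
top B [368, 261, 74, 67, 2207] [402.2, 292.9] [[404.4, 293.8], [64.5, 45.2], 24.8] [ 359. -183.   72.]
scene Y [259, 170, 28, 53, 469] [273.4, 191.5] [[272.1, 194.3], [19.2, 52.3], 26.6] 
scene Y [327, 181, 24, 55, 561] [338.1, 207.7] [[337.9, 207.6], [16.2, 55.7], 14.9] 
scene O [0, 0, 224, 136, 1
[... 348 characters left out ...]
.5], [65.0, 20.0], 90.0] 
scene O [280, 16, 129, 58, 2967] [350.5, 38.0] [[341.7, 45.9], [128.8, 48.3], 5.7] 
scene O [387, 30, 125, 122, 8712] [452.5, 85.5] [[451.1, 92.5], [123.7, 121.1], 4.0] 
scene O [160, 131, 31, 18, 177] [174.6, 139.4] [[174.9, 139.8], [33.5, 5.7], 27.9] 
scene O [95, 152, 55, 29, 530] [122.1, 165.5] [[122.1, 165.8], [59.8, 9.8], 22.2] 
scene O [202, 180, 22, 24, 241] [213.6, 191.1] [[213.5, 191.2], [9.5, 26.9], 38.7] 
scene O [0, 289, 298, 95, 14694] [99.8, 350.8] [[148.5, 336.0], [297.0, 94.0], 0.0] 
scene B [148, 135, 56, 33, 740] [177.1, 153.7] [[175.4, 150.7], [54.1, 28.6], 26.6] 
scene B [76, 155, 96, 58, 1424] [132.2, 185.8] [[125.5, 178.3], [84.8, 51.9], 32.7]
```

View pics/t_a.png

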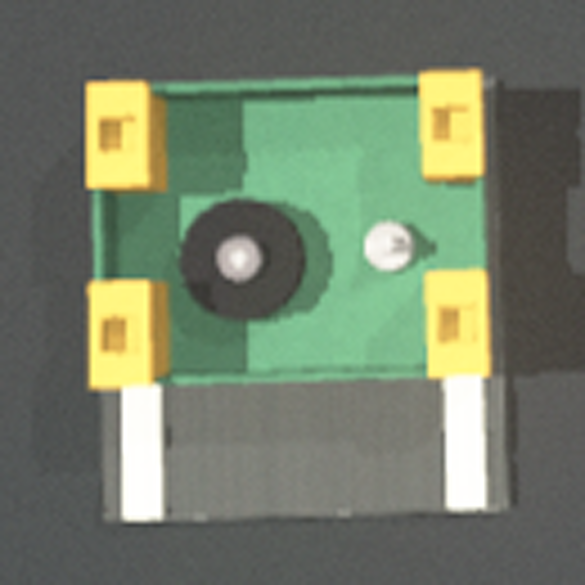

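View pics/t_b.png

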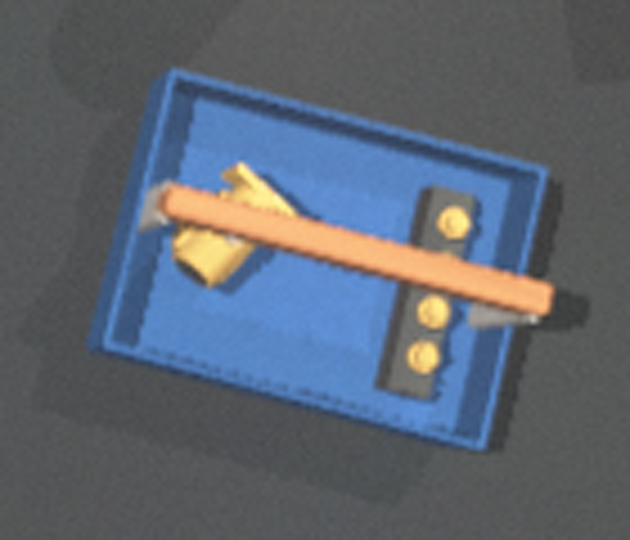

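Both zooms are clear. Handle ends are near (387,184) and (472,207), and the carburettor is on the +y side. The green tray is rotated slightly, and its sockets are visible.

Run:
```python
from h import *
t=manip.read_camera('top');w=manip.read_camera('wrist');s=manip.get_state()
C=ray(w,(255,190))[0]; y=s['eef_rot'][2]
from scipy.spatial.transform import Rotation as Ro
Rt=Ro.from_euler('xyz',s['eef_rot']).as_matrix()
print('cam in tool',Rt.T@(C-s['ee_pos']),'fwd',Rt.T@np.array(w['R'])[2])
a=onz(t,(386.7,184.4),89);b=onz(t,(472.2,206.7),89);print(a,b,np.linalg.norm(a-b),(a+b)/2,np.arctan2(-(a-b)[0],(a-b)[1]))
# runner corners visible: lower-left(103,518), lower right (508,508) on zoom
f=lambda p:(150+p[0]/4.5,170+p[1]/4.5)
for p in((103,518),(508,508)):print(onz(t,f(p),6))
so=[(113,133),(445,122),(112,334),(450,323)]
for p in so: print('sock',onz(t,f(p),72))
for yaw in(-.255,-.255+np.pi,.06,.06+np.pi):
    for p in((575,-240,200),(505,240,200)):
        print(yaw,p,manip.ik(p,[np.pi,0,yaw]))
```

```text
cam in tool [-1.15529369e-01 -7.55574900e+01 -1.62506418e+02] fwd [-1.34821193e-04  2.76306201e-01  9.61069646e-01]
[ 596.91291255 -143.58446698   89.        ] [ 552.69417803 -331.9232173    89.        ] 193.46002521295506 [ 574.80354529 -237.75384214   89.        ] -0.23060629556337744
[353.41699703 337.11447306   6.        ]
[364.91329576 124.24381404   6.        ]
sock [551.06703807 328.25685766  72.        ]
sock [561.41310835 161.91346202  72.        ]
sock [450.92884112 323.87520735  72.        ]
sock [461.26623377 156.29387645  72.        ]
-0.255 (575, -240, 200) [ 0.71362239  0.45690595 -0.53004558  1.66636426  0.25461276  1.08768705
 -0.14582258]
-0.255 (505, 240, 200) [ 0.21142586  0.47234796 -0.97325953  1.79958624  0.43509889  1.10260915
 -1.16859541]
2.8865926535897932 (575, -240, 200) [-0.40404402  0.62677237  1.11363048  1.73178705 -0.60693958  1.17517677
 -2.51418994]
2.8865926535897932 (505, 240, 200) [ 0.32095365  0.56826498 -1.17254683  1.7948112   0.56912054  1.16937919
  1.85480765]
0.06 (575, -240, 200) [ 0.7607551   0.47118439 -0.59886932  1.66355475  0.2916179   1.09745325
  0.1383994 ]
0.06 (505, 240, 200) [ 0.22202964  0.47946198 -0.99072446  1.79910294  0.44599309  1.10729827
 -0.86322534]
3.201592653589793 (575, -240, 200) [-0.40404402  0.62677237  1.11363048  1.73178705 -0.60693958  1.17517677
 -2.19918994]
3.201592653589793 (505, 240, 200) [ 0.32095365  0.56826498 -1.17254683  1.7948112   0.56912054  1.16937919
  2.16980765]
```

Run:
```python
from h import *
import pickle
out=[]
for i,p in enumerate([(480,185,320),(520,185,260)]):
    try:
        manip.move_ptp(p,[np.pi,0,.055])
    except manip.Unreachable as e: print(p,e);continue
    manip.wait(.2)
    c=manip.read_camera('wrist');out.append(c);cv2.imwrite(f'pics/g{i}.png',c['image'][:,:,::-1])
    print(manip.get_state()['time'],manip.get_state()['ee_pos'])
    for s,ce,r in blobs(c['image'],*YEL,200): print(s,ce)
pickle.dump(out,open('g.pkl','wb'))
```

```text
3.8167 [480.13274541 184.77724151 319.94918138]
[216, 35, 43, 33, 1336] [237.5, 50.3]
[293, 35, 49, 32, 1448] [316.5, 50.3]
[290, 163, 43, 30, 1171] [310.5, 177.5]
[221, 164, 39, 29, 1076] [240.6, 178.3]
[73, 246, 25, 55, 361] [81.8, 276.7]
[410, 246, 29, 55, 447] [426.3, 271.8]
[229, 311, 283, 19, 3152] [379.7, 321.6]
4.4583 [519.85699302 185.71655597 261.49490799]
[170, 22, 56, 40, 2014] [198.0, 40.8]
[265, 22, 53, 39, 1924] [290.9, 40.5]
[182, 171, 48, 35, 1558] [206.0, 188.3]
[265, 171, 46, 34, 1482] [286.7, 187.9]
[72, 246, 30, 55, 458] [83.2, 272.9]
[410, 246, 29, 55, 487] [427.1, 271.7]
[229, 311, 283, 19, 3114] [381.2, 321.6]
```

View pics/g0.png

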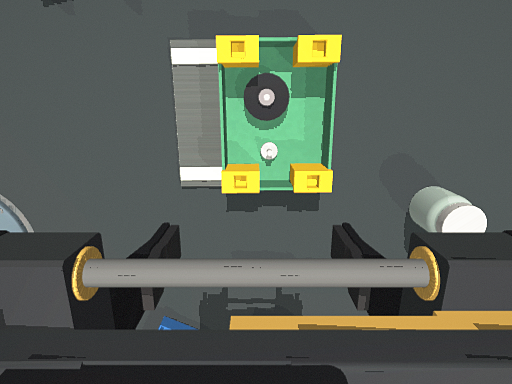

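View pics/g1.png

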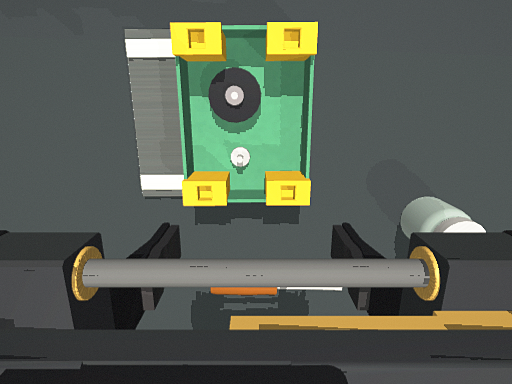

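All four yellow blocks with their sockets are clear in both views: rows 35–200, columns 170–340. I'll zoom in to locate the sockets.

Run:
```python
import pickle,cv2,numpy as np
o=pickle.load(open('g.pkl','rb'))
for i,(x,y) in enumerate([(165,25),(118,15)]):
    im=o[i]['image'][y:y+195,x:x+210,::-1]
    rows=[np.hstack([cv2.resize(o[i]['image'][b[1]:b[1]+45,b[0]:b[0]+65,::-1],None,fx=6,fy=6,interpolation=cv2.INTER_CUBIC) for b in r]) for r in ([[(208,30),(285,30)],[(213,158),(282,158)]] if i==0 else [[(165,18),(260,18)],[(175,166),(258,166)]])]
    cv2.imwrite(f'pics/gz{i}.png',np.vstack(rows))
```

```text
(no output)
```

View pics/gz0.png

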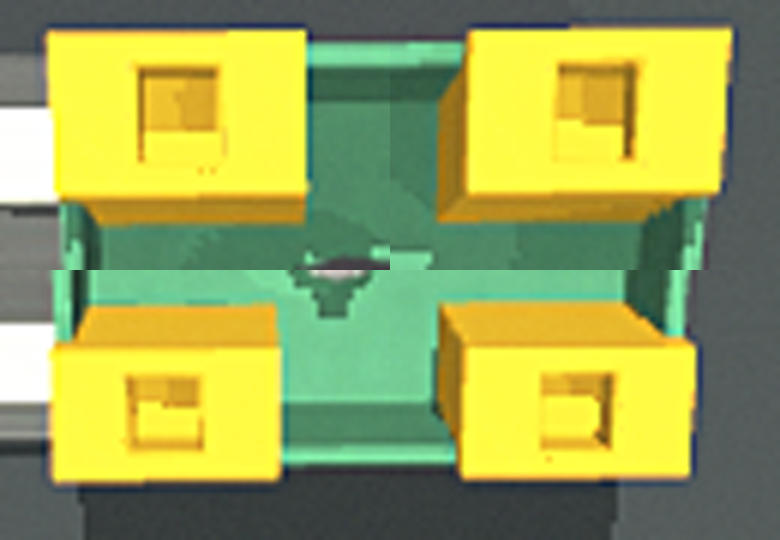

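View pics/gz1.png

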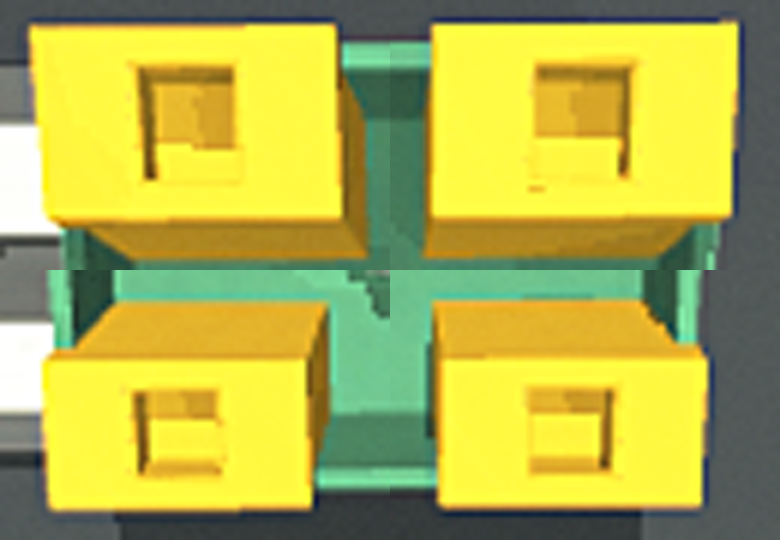

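```bash
cat > green.py <<'E'
from h import *
import pickle
def tops(c):
    h=cv2.cvtColor(c['image'],cv2.COLOR_RGB2HSV);m=cv2.inRange(h,(20,120,242),(34,255,255));m[235:]=0
    m=cv2.morphologyEx(m,cv2.MORPH_OPEN,np.ones((2,2)))
    cs,_=cv2.findContours(m,cv2.RETR_EXTERNAL,cv2.CHAIN_APPROX_NONE);R=[]
    for k in cs:
        if cv2.contourArea(k)<300: continue
        hu=cv2.convexHull(k); q=cv2.approxPolyDP(hu,5,True).reshape(-1,2).astype(float)
        if len(q)!=4: print('n',len(q)); q=cv2.boxPoints(cv2.minAreaRect(hu)).astype(float)
        # mean of corners
        R.append((q.mean(0),q))
    R.sort(key=lambda r:(r[0][1]>110,r[0][0])); return R   # (-x,+y),(+x,+y),(-x,-y),(+x,-y)
if __name__=='__main__':
    o=pickle.load(open('g.pkl','rb'));T=[tops(c) for c in o]
    P=[]
    for k in range(4):
        X,e=tri([(o[i],T[i][k][0]) for i in(0,1)]);P.append(X);print([T[i][k][0].round(1).tolist() for i in (0,1)],X.round(1),np.round(e,2))
    print('mean z',np.mean(P,0))
    for i in(0,1):
        Q=np.array([onz(o[i],T[i][k][0],72) for k in range(4)]); c=Q.mean(0)
        print(i,Q[:,:2].round(1).tolist(),c.round(2)); 
        vx=(Q[1]+Q[3]-Q[0]-Q[2])/2;vy=(Q[0]+Q[1]-Q[2]-Q[3])/2
        print('dx,dy',np.linalg.norm(vx),np.linalg.norm(vy),'yaw',np.arctan2(vx[1],vx[0]),np.arctan2(-vy[0],vy[1]))
E
python3 green.py
```

```text
[[238.2, 49.2], [196.8, 38.5]] [451.5 322.6  74.2] [0.16 0.16]
[[320.2, 49.0], [292.8, 38.5]] [550.2 327.3  79.7] [0.05 0.05]
[[241.0, 182.8], [205.0, 193.5]] [461.6 154.4  70.7] [0.41 0.41]
[[314.0, 182.0], [289.0, 193.5]] [561.3 161.8  75.4] [0.03 0.03]
mean z [506.1497719  241.5344007   75.02922272]
0 [[451.3, 322.8], [551.6, 328.6], [461.8, 154.3], [562.0, 160.9]] [506.69 241.66  72.  ]
dx,dy 100.45656713434776 168.40109732197257 yaw 0.061467370425396996 0.06177201046694618
1 [[451.1, 323.2], [551.0, 328.9], [461.7, 155.2], [561.7, 160.8]] [506.38 242.01  72.  ]
dx,dy 100.14249944732866 168.35964635757998 yaw 0.0564646226244878 0.06300673573245245
```

The green tray's centre is about (506.5, 241.8), yaw 0.061, and its tops are about 72–75 mm high. Block spacing comes out at 100.3 x 168.4, as it should. On to the blue tray.

Run:
```python
from h import *
import pickle
out=[]
for i,p in enumerate([(562,-294,320),(590,-294,240)]):
    manip.move_ptp(p,[np.pi,0,-.235])
    manip.wait(.2)
    c=manip.read_camera('wrist');out.append(c);cv2.imwrite(f'pics/b{i}.png',c['image'][:,:,::-1])
    print(manip.get_state()['time'],manip.get_state()['ee_pos'])
    for s,ce,r in blobs(c['image'],*ORA,200): print(s,ce,r)
pickle.dump(out,open('b.pkl','wb'))
```

```text
6.475 [ 562.29718787 -293.07501172  320.06396032]
[250, 34, 13, 160, 355] [260.0, 124.4] ((259.1640625, 113.63489532470703), (10.379109382629395, 159.251708984375), 2.8985772132873535)
[83, 80, 14, 100, 998] [89.9, 128.8] ((89.44932556152344, 129.54083251953125), (12.14831256866455, 99.01957702636719), 0.9548412561416626)
7.1583 [ 590.5836567  -294.14234129  242.25883677]
[222, 22, 16, 196, 644] [233.6, 117.9] ((232.33990478515625, 119.65046691894531), (14.744172096252441, 195.12335205078125), 1.7806426286697388)
[19, 80, 21, 121, 1632] [29.5, 135.4] ((28.823741912841797, 139.8896942138672), (120.23844909667969, 17.396610260009766), 88.34770202636719)
```

View pics/b0.png

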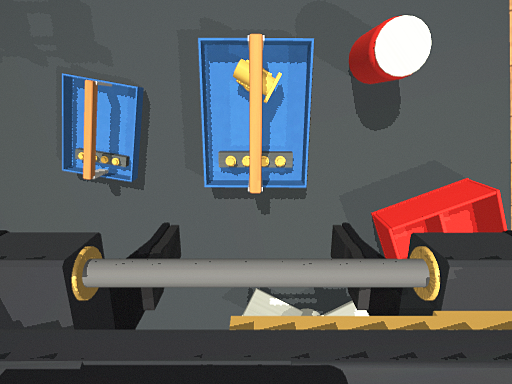

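View pics/b1.png

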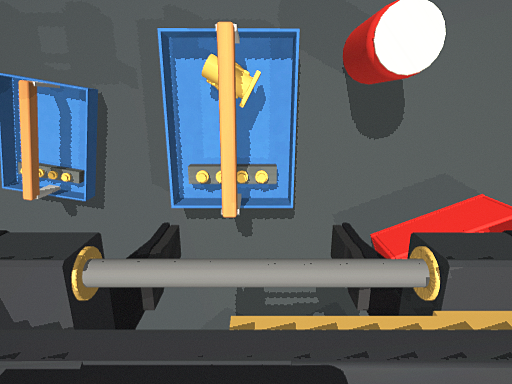

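Tray rim at columns 198–313 (b0) and 158–300 (b1), and the handle runs nearly vertically at about column 256 and 228. Next I'll extract the rim corners and the bar.

```bash
cat > blue.py <<'E'
from h import *
import pickle
o=pickle.load(open('b.pkl','rb'))
if __name__=='__main__':
    hm=[];rm=[]
    for i,c in enumerate(o):
        h=cv2.cvtColor(c['image'],cv2.COLOR_RGB2HSV)
        if i==1: print(h[140,215:245].tolist())
        m=cv2.inRange(h,(10,100,190),(18,200,255));m[225:]=0
        cs,_=cv2.findContours(m,cv2.RETR_EXTERNAL,cv2.CHAIN_APPROX_NONE)
        print([(cv2.contourArea(k),cv2.boundingRect(k)) for k in cs if cv2.contourArea(k)>60])
        b=cv2.inRange(h,(100,90,40),(125,255,255));b[225:]=0
        b=cv2.morphologyEx(b,cv2.MORPH_OPEN,np.ones((2,2)))
        b=cv2.morphologyEx(cv2.copyMakeBorder(b,40,40,40,40,cv2.BORDER_CONSTANT),cv2.MORPH_CLOSE,np.ones((25,25)))[40:-40,40:-40]
        cs,_=cv2.findContours(b,cv2.RETR_EXTERNAL,cv2.CHAIN_APPROX_NONE)
        k=max(cs,key=cv2.contourArea);q=cv2.approxPolyDP(cv2.convexHull(k),6,True).reshape(-1,2).astype(float)
        print(q.tolist()); P=np.array([onz(c,x,45) for x in q]);print(P.round(1).tolist(),P.mean(0),[round(float(np.linalg.norm(P[j]-P[j-1])),1) for j in range(len(P))])
        cv2.imwrite(f'pics/bz{i}.png',cv2.resize(c['image'][10:230,150:320,::-1] ,None,fx=2.7,fy=2.7,interpolation=cv2.INTER_CUBIC))
E
python3 blue.py
```

```text
[(624.0, (82, 80, 11, 99)), (506.5, (249, 34, 14, 159))]
[[314.0, 39.0], [307.0, 188.0], [205.0, 187.0], [199.0, 39.0]]
[[671.9, -158.5, 45.0], [626.0, -353.3, 45.0], [480.0, -317.2, 45.0], [527.0, -124.2, 45.0]] [ 576.24474943 -238.31415345   45.        ] [149.0, 200.1, 150.4, 198.7]
[[105, 162, 237], [105, 161, 237], [105, 164, 237], [104, 172, 242], [107, 159, 251], [12, 145, 236], [18, 151, 255], [21, 139, 255], [21, 136, 255], [21, 137, 254], [20, 140, 254], [20, 139, 254], [20, 137, 254], [20, 139, 254], [20, 138, 254], [20, 142, 254], [19, 139, 254], [19, 137, 255], [16, 149, 255], [15, 163, 255], [11, 159, 141], [110, 74, 113], [106, 183, 170], [106, 169, 160], [106, 163, 161], [106, 163, 163], [106, 166, 160], [106, 165, 161], [106, 163, 161], [106, 166, 161]]
[(893.5, (19, 80, 13, 120)), (100.0, (217, 23, 4, 95)), (344.0, (223, 22, 13, 195))]
[[299.0, 29.0], [293.0, 209.0], [172.0, 208.0], [158.0, 29.0]]
[[671.3, -157.9, 45.0], [624.9, -353.8, 45.0], [479.7, -317.6, 45.0], [526.4, -123.3, 45.0]] [ 575.58283172 -238.12697295   45.        ] [149.0, 201.4, 149.7, 199.8]
```

View pics/bz1.png

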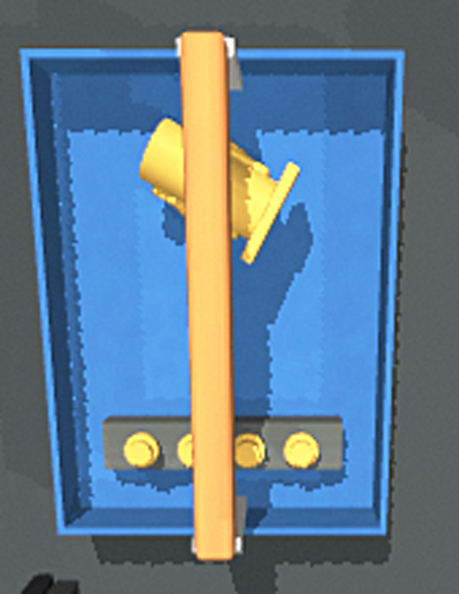

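Run:
```python
from blue import *
E_=[]
for i,c in enumerate(o):
    h=cv2.cvtColor(c['image'],cv2.COLOR_RGB2HSV)
    m=cv2.inRange(h,(9,90,190),(24,200,255));m[225:]=0;m[:,:205]=0;m[:,272:]=0
    n,l,s,ce=cv2.connectedComponentsWithStats(m);k=1+np.argmax(s[1:,3]);r,co=np.where(l==k)
    w=[(y,np.median([co[r==y].min(),co[r==y].max()])) for y in range(r.min(),r.max()+1)]
    w=np.array(w);keep=np.array([np.ptp(co[r==y])<16 for y in w[:,0].astype(int)]);f=np.polyfit(w[keep,0],w[keep,1],1)
    e=[(np.polyval(f,y),y) for y in(r.min(),r.max())];E_.append(e);print(e)
A=[tri([(o[0],E_[0][j]),(o[1],E_[1][j])]) for j in(0,1)]
print(A)
corner=[([314,39],[299,29]),([307,188],[293,209]),([205,187],[172,208]),([199,39],[158,29])]
print([tri([(o[0],a),(o[1],b)])[0].round(1).tolist() for a,b in corner])
for i in(0,1):
    a,b=[onz(o[i],E_[i][j],89) for j in(0,1)];print(a,b,(a+b)/2,np.linalg.norm(a-b),np.arctan2(-(a-b)[0],(a-b)[1]))
```

```text
[(np.float64(255.4926760210769), np.int64(34)), (np.float64(255.09959431401674), np.int64(192))]
[(np.float64(224.50577076996132), np.int64(22)), (np.float64(228.9562960907266), np.int64(216))]
[(array([ 597.70182928, -143.19096134,   86.32055319]), [0.058811871594518464, 0.058811871594348586]), (array([ 552.9748754 , -329.46465487,   88.15577071]), [0.1412546456558761, 0.1412546456558208])]
[[668.0, -161.1, 63.6], [624.5, -349.1, 58.2], [480.8, -316.6, 48.1], [528.0, -125.6, 52.6]]
[ 597.54843163 -143.75395457   89.        ] [ 553.10206121 -329.35426569   89.        ] [ 575.32524642 -236.55411013   89.        ] 190.84799011347434 -0.23504716898150868
[ 597.81773521 -143.78750722   89.        ] [ 553.05397513 -329.04597686   89.        ] [ 575.43585517 -236.41674204   89.        ] 190.58986014248435 -0.23708439093028175
```

Handle top at about 87–89 mm, centre (575.5,-237.3), yaw -0.236. The two estimates, rim and handle, agree within about 1 mm. Grasping now.

Run:
```python
from h import *
yaw=-.236; u=np.array([-np.sin(yaw),np.cos(yaw)]); p=np.array([575.5,-237.3])-3*u
O=[np.pi,0,yaw]
manip.move_ptp((*p,160),O); manip.movel((*p,62),80,O)
print(manip.get_state()['ft_force'])
manip.grip(0.0,60); manip.wait(.3)
s=manip.get_state();print(s['time'],s['ee_pos'],s['eef_rot'],s['finger_gap']*87,s['ft_force'])
q=s['ee_pos']
manip.movel((q[0],q[1],q[2]+12),30); manip.wait(.3)
s=manip.get_state();print(s['time'],s['ee_pos'],s['eef_rot'],s['finger_gap']*87,s['ft_force'],s['ft_torque'])
c=manip.read_camera('wrist');cv2.imwrite('pics/l0.png',c['image'][:,:,::-1])
c=manip.read_camera('scene');cv2.imwrite('pics/l0s.png',cv2.resize(c['image'][120:260,40:240,::-1],None,fx=3.5,fy=3.5))
```

```text
[0.33977904 0.04132255 0.5761103 ]
10.4583 [ 574.7590232  -240.20475774   61.99813276] [ 3.14158565e+00  8.64528777e-05 -2.36012491e-01] 15.77677503601537 [-0.56533693  0.18560453  0.44338346]
11.3083 [ 574.67697547 -240.1743267    73.86069168] [-3.14154773e+00  2.28857453e-04 -2.35952551e-01] 15.407725170449762 [-0.15091163 -0.1083879  -5.67197525] [-0.11015967 -0.04729735  0.01241701]
```

View pics/l0.png

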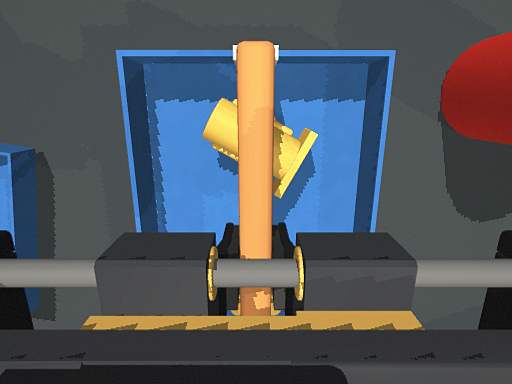

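View pics/l0s.png

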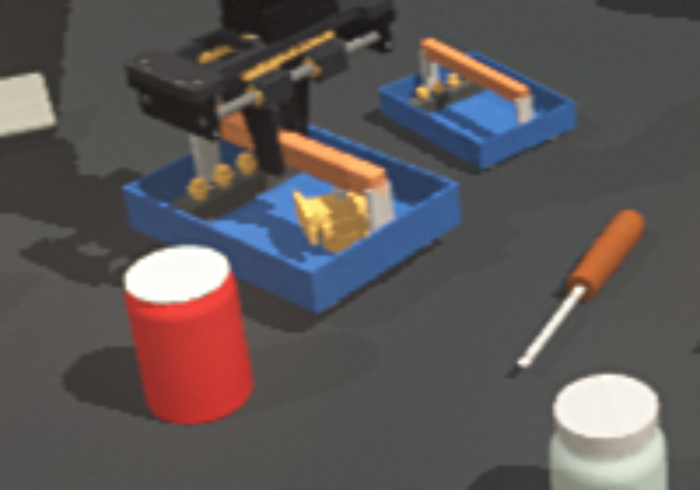

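The tray is gripped by the handle: bar at column 257, far rim at row 51. It appears lifted with the carburettor still aboard. I'll lift further and check for tilt by projecting where a level rim should appear.

```bash
cat >> h.py <<'E'
def rim_check(tag, dz=62, dy=-3):
    s=manip.get_state();c=manip.read_camera('wrist');im=c['image'];cv2.imwrite(f'pics/{tag}.png',im[:,:,::-1])
    yaw=s['eef_rot'][2];R=np.array([[np.cos(yaw),-np.sin(yaw)],[np.sin(yaw),np.cos(yaw)]])
    og=np.array([*(s['ee_pos'][:2]-R@[0,dy]),s['ee_pos'][2]-dz])
    ex=[proj(c,og+np.array([*(R@[x,100]),45])) for x in(-75,75)]
    h=cv2.cvtColor(im,cv2.COLOR_RGB2HSV);b=cv2.inRange(h,(100,90,40),(125,255,255));b[232:]=0
    b=cv2.morphologyEx(b,cv2.MORPH_OPEN,np.ones((2,2)))
    n,l,st,_=cv2.connectedComponentsWithStats(b)
    cols=np.hstack([np.where(b[:,x]>0)[0][:1] if 0 else [np.argmax(b[:,x]>0)] for x in (135,160,185,210,300,330,355,380)])
    print(tag,'t',round(s['time'],2),'expected corners',np.round(ex,1).tolist(),'rim rows',cols.tolist(),'F',np.round(s['ft_force'],1),'T',np.round(s['ft_torque'],3),'p',np.round(s['ee_pos'],1))
    return s
E
python3 - <<'E'
from h import *
rim_check('l1')
p=manip.get_state()['ee_pos']
manip.movel((p[0],p[1],200),80);manip.wait(.3)
rim_check('l2')
E
```

```text
l1 t 11.41 expected corners [[116.0, 50.5], [395.5, 50.6]] rim rows [51, 51, 51, 51, 51, 51, 51, 51] F [ 1.5 -0.3 -6.2] T [-0.072 -0.086  0.021] p [ 574.7 -240.2   73.9]
l2 t 13.48 expected corners [[116.0, 50.4], [395.5, 50.5]] rim rows [51, 51, 51, 51, 51, 51, 51, 51] F [ 0.8 -0.3 -5.9] T [-0.116 -0.074  0.084] p [ 574.7 -240.2  199.9]
```

View pics/l2.png

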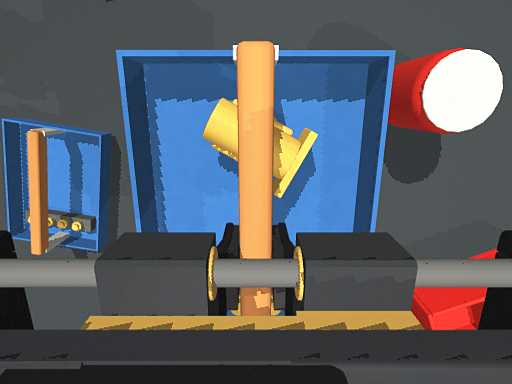

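Level: the rim sits at row 51 against 50.5 expected, and the load is about 6 N. I'll carry it across and check over the green tray.

```bash
cat >> h.py <<'E'
CG=np.array([506.5,241.8]);YG=.061
RG=np.array([[np.cos(YG),-np.sin(YG)],[np.sin(YG),np.cos(YG)]])
OG=[np.pi,0,YG]
def tcp(dx,dy,z): return (*(CG+RG@[dx,dy-3]),z)
def F(): 
    f=np.mean([np.array(manip.get_state()['ft_force']) for _ in range(1)],0); return np.array([*(RG.T@f[:2]),f[2]])
E
python3 - <<'E'
from h import *
manip.movel((*tcp(0,0,215),),170,OG); manip.wait(.2)
rim_check('c0')
manip.movel(tcp(0,0,142),70,OG);manip.wait(.4)
s=rim_check('c1');print(s['eef_rot'])
for n in('top','scene'):
    c=manip.read_camera(n)['image'][:,:,::-1]
    r=c[160:290,140:290] if n=='top' else c[130:250,230:380]
    cv2.imwrite(f'pics/c1{n}.png',cv2.resize(r,None,fx=4.5,fy=4.5,interpolation=cv2.INTER_CUBIC))
E
```

```text
c0 t 16.73 expected corners [[115.9, 50.5], [395.4, 50.6]] rim rows [51, 51, 51, 51, 51, 51, 51, 51] F [-0.3 -0.1 -5.8] T [-0.077 -0.085 -0.063] p [506.8 238.5 215. ]
c1 t 18.38 expected corners [[115.9, 50.5], [395.4, 50.6]] rim rows [51, 51, 51, 51, 51, 51, 51, 51] F [-0.1 -0.3 -6.4] T [-0.089 -0.126 -0.009] p [506.7 238.8 142.1]
[ 3.14157273e+00 -1.38014798e-04  6.08717998e-02]
```

View pics/c1scene.png

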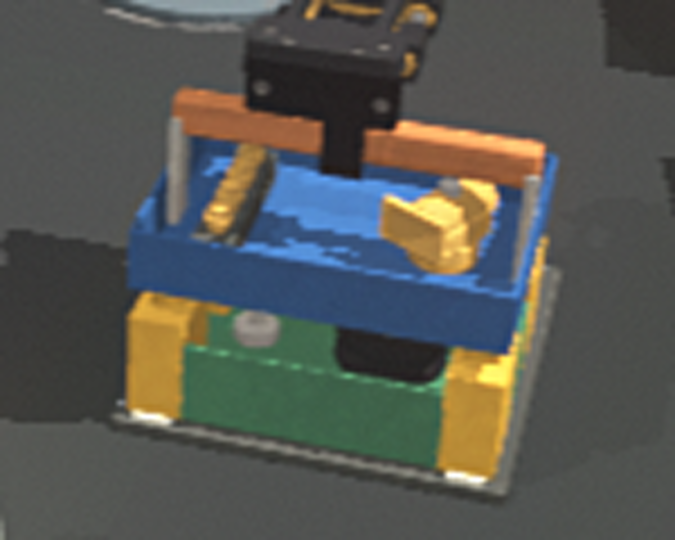

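View pics/c1top.png

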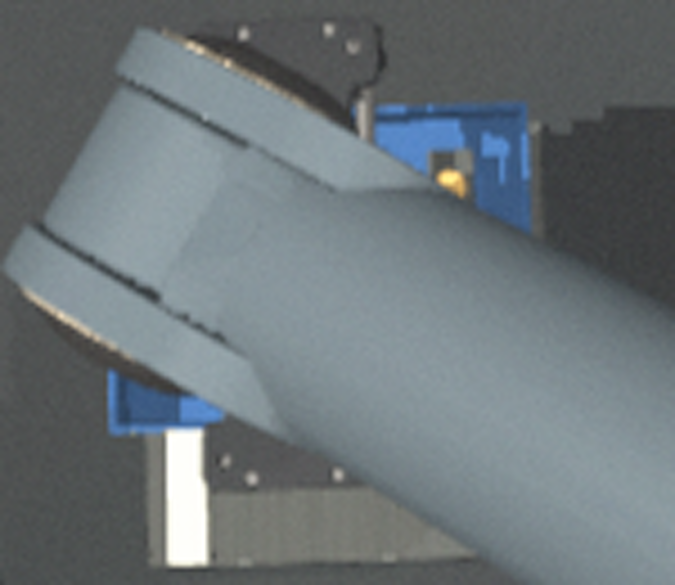

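The tray hovers squarely over the green tray, level and with its load aboard. Now a guarded, gentle descent in small steps.

```bash
cat >> h.py <<'E'
def down(dx,dy,z0,z1,step,thr,f0,feed=15,pr=True):
    z=z0
    while z-1e-6>z1:
        z=max(z1,z-step); manip.movel(tcp(dx,dy,z),feed,OG); manip.wait(.05)
        f=F(); 
        if pr: print(round(z,2),round(float(manip.get_state()['ee_pos'][2]),2),np.round(f-f0,1))
        if f[2]-f0[2]>thr: return z,f-f0,True
    return z,F()-f0,False
E
python3 - <<'E'
from h import *
f0=np.mean([(manip.wait(.05),F())[1] for _ in range(5)],0);print('f0',f0)
np.save('f0.npy',f0)
r=down(0,0,142,137,5,7,f0)
r=down(0,0,137,126,.7,7,f0);print(r,manip.get_state()['time'])
E
```

```text
f0 [-3.39680336e-03  4.28968183e-02 -6.04842532e+00]
137 136.99 [ 0.4 -0.2 -0.1]
136.3 136.32 [-1.   0.2  0.3]
135.6 135.59 [-0.2  0.7  1.2]
134.9 134.87 [-0.2 -0.   0.7]
134.2 134.16 [-0.6  0.1  0.4]
133.5 133.47 [0.1 0.2 0.4]
132.8 132.78 [ 0.7 -0.4  0.5]
132.1 132.09 [-0.4  0.1  0.3]
131.4 131.38 [0.7 0.  0.2]
130.7 130.67 [0.5 0.5 0.1]
130.0 129.98 [-0.6  0.5  0.6]
129.3 129.25 [-0.6  1.  -0.1]
128.6 128.57 [-0.2 -0.2  0.4]
127.9 127.86 [-0.7 -0.5 -0.3]
127.2 127.16 [-0.2  0.8  0.1]
126.5 126.45 [-0.4  1.1  0.5]
126 125.97 [ 0.7 -0.  -0.3]
(126, array([ 0.67852436, -0.00256837, -0.28735377]), False) 24.1083
```

It went 8 mm past the tops with no contact, so the feet are in the sockets. Continuing until it seats at about 124.

Run:
```python
from h import *
f0=np.load('f0.npy')
r=down(0,0,126,121,.4,9,f0);print(r)
rim_check('d0')
c=manip.read_camera('scene')['image'][:,:,::-1]
cv2.imwrite('pics/d0s.png',cv2.resize(c[130:250,230:380],None,fx=5,fy=5,interpolation=cv2.INTER_CUBIC))
```

```text
125.6 125.57 [ 0.1 -0.5  0.5]
125.2 125.19 [0.  0.9 0.6]
124.8 124.79 [-0.2 -1.   1.1]
124.4 124.39 [ 0.3 -0.4 -0.7]
124.0 124.06 [-0.2  0.6  1. ]
123.6 123.97 [-1.3 -1.4  4.9]
123.2 123.94 [-2.5 -3.4 10.8]
(123.19999999999996, array([-2.45146638, -3.35795472, 10.82581168]), True)
d0 t 26.21 expected corners [[115.9, 50.4], [395.5, 50.6]] rim rows [51, 51, 51, 51, 51, 51, 51, 51] F [-2.2 -3.5  4.8] T [-0.734  0.502  0.017] p [506.8 238.9 123.9]
```

View pics/d0s.png

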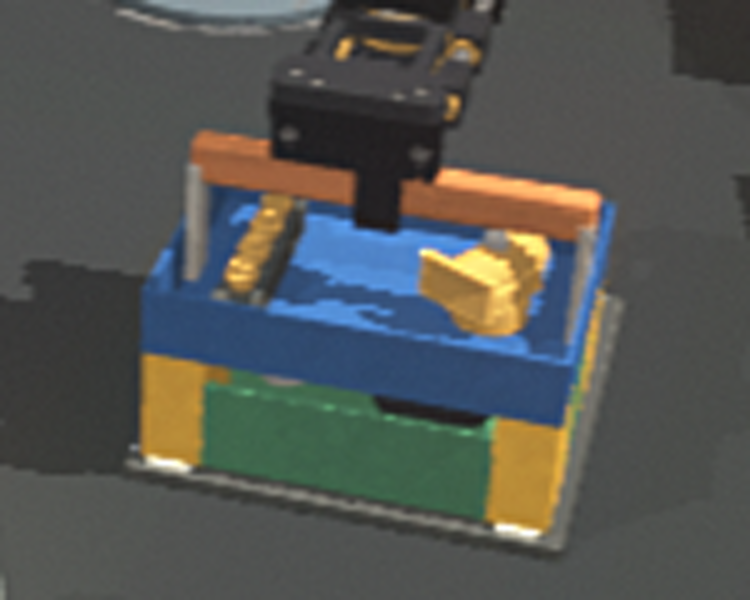

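The floor now sits on the block tops: contact at TCP z 123.95 against 124.0 expected for fully home, with 11 N on it and the rim level. Next I ease off, let go, back out straight up and check.

Run:
```python
from h import *
manip.movel(tcp(0,0,123.9),10,OG);manip.wait(.2);print(F())
manip.grip(0.6);manip.wait(.3);print(F(),manip.get_state()['finger_gap'])
manip.movel(tcp(0,0,200),80,OG)
manip.movel(tcp(0,-56,318),150,OG);manip.wait(.3)
s=manip.get_state();print(s['time'],s['ee_pos'],s['ft_force'])
c=manip.read_camera('wrist');cv2.imwrite('pics/e0.png',c['image'][:,:,::-1])
h=cv2.cvtColor(c['image'],cv2.COLOR_RGB2HSV)
b=cv2.inRange(h,(100,90,40),(125,255,255));b[228:]=0
b=cv2.morphologyEx(b,cv2.MORPH_OPEN,np.ones((2,2)));b=cv2.morphologyEx(cv2.copyMakeBorder(b,40,40,40,40,cv2.BORDER_CONSTANT),cv2.MORPH_CLOSE,np.ones((25,25)))[40:-40,40:-40]
k=max(cv2.findContours(b,cv2.RETR_EXTERNAL,cv2.CHAIN_APPROX_NONE)[0],key=cv2.contourArea)
q=cv2.approxPolyDP(cv2.convexHull(k),6,True).reshape(-1,2).astype(float);print(q.tolist())
P=np.array([onz(c,x,107) for x in q]);print(P.round(1).tolist(),P.mean(0),[round(float(np.linalg.norm(P[j]-P[j-1])),1) for j in range(len(P))])
c=manip.read_camera('scene')['image'][:,:,::-1]
cv2.imwrite('pics/e0s.png',cv2.resize(c[130:250,230:380],None,fx=5,fy=5,interpolation=cv2.INTER_CUBIC))
```

```text
[-1.75114661 -1.42536878  1.63259144]
[-1.08358028  0.69390952  0.06630486] 0.6037022980513218
30.3667 [509.88269763 183.11782186 317.58097386] [-0.19822566  0.47579749 -0.84284608]
[[325.0, 25.0], [316.0, 199.0], [199.0, 200.0], [188.0, 25.0]]
[[575.6, 345.5, 107.0], [588.9, 147.0, 107.0], [440.5, 136.3, 107.0], [426.2, 336.3, 107.0]] [507.80341152 241.28612603 107.        ] [149.6, 199.0, 148.7, 200.5]
```

View pics/e0s.png

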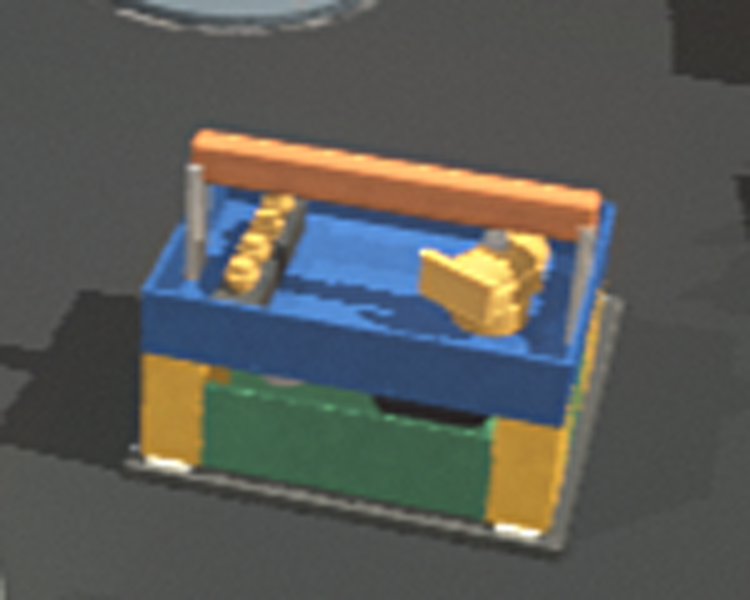

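View pics/e0.png

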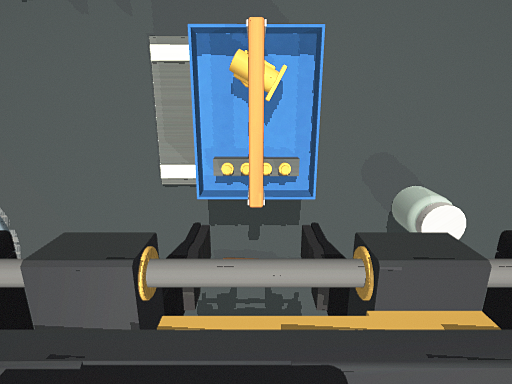

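The tray sits flush on the yellow blocks with the carburettor aboard. The rim measured at height 107 is 149 x 200, centred at (507.8, 241.3), and nothing else has moved. Handing it in.

```bash
python3 -c "
from rig import manip
manip.sign_off();print(manip.get_state()['time'])"
```

```text
the job is handed in; nothing more can be done
the job is handed in; nothing more can be done
```

The blue tray is stacked on the green one with all four feet fully in the sockets, and I handed the job in at about 30 s on the robot clock.

- **Finding the green tray:** I located its sockets from two wrist-camera views and gripped the blue tray's handle with 60 N. I then carried the tray level and lowered it in steps of 0.7 mm or less, checking the force after each.
- **Seating:** The feet entered the sockets on the first descent without touching the block tops, so no sideways search was needed. The tray seated at TCP height 123.95 mm, where fully home should be 124.0. The highest bearing force I read was about 11 N, and I let go only after that.
- **Last checks:**
  - The rim measured level while seated.
  - After release, the scene view showed the tray floor flush on the yellow blocks and the carburettor where it started.
  - The tray's centre measured (507.8, 241.3), against (506.5, 241.8) for the green tray.
- **Disagreements:** That 1.3 mm difference is within the camera calibration. Stereo heights scattered: the yellow block tops came out at 71–80 mm against 72 given. The rim corners came out at 48–64 mm against 45, so for the rim I used the stated height; its size then came out right.

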